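# Stand the pen in the deep well of the desk block

### The job

Take the aluminium pen from its sloping cradle and stand it upright, writing tip down, in the one well of the walnut desk block that is deep enough for it, let down to the bottom and let go. The three wells look alike but two are filled up to half their depth, so the deep one is best found by feel; do not knock over or shift any of the other things on the console.

Things in the scene. Friction and masses are not known exactly. Their poses are not given: they have to be found in the camera images.
- pen_mid (a point): centre (half-way along the axis) of the loose round aluminium pen, 145 mm long, 12 mm thick, 35 g, with a flat clip at the cap; z axis runs from writing tip to cap. The last 12 mm at the tip taper to 5 mm. At the start it lies in the tray's cradle rising at 30 degrees, tip at the low end; the part from 85 to 145 mm from the tip overhangs freely and can be gripped from both sides.
- pen_tip (a point): the writing tip of the pen, on its axis, 72.5 mm from pen_mid; z axis from tip to cap
- tray: fixed cream ceramic tray, 200 x 75 mm, rim 12 mm high; origin at the centre of its underside, z up. Two V-shaped saddles, 8 mm long and 20 mm wide, 22 and 80 mm from the pen's tip, hold the pen rising along the tray's +x (within 0.5 rad of the robot's +x); tip 78 mm to -x of the origin, 18 mm high, against a small stop; cap end 90 mm high.
- block: fixed dark walnut desk block, 60 x 130 x 60 mm (x, y, z), origin at the centre of its underside, z up. In its top are three round upright wells, 16 mm wide, 40 mm apart along its y axis. Two are filled up and only 28 mm deep (floor 32 mm above the underside); the third, any one of them, is 50 mm deep (floor 10 mm above the underside). Floors are flat, hard and dark.
- well0 (a point): centre of the mouth of one well, level with the block's top, 60 mm above its underside, -40 mm along the block's y axis; z up
- well1 (a point): centre of the mouth of one well, level with the block's top, 60 mm above its underside, 0 mm along the block's y axis; z up
- well2 (a point): centre of the mouth of one well, level with the block's top, 60 mm above its underside, 40 mm along the block's y axis; z up
- obelisk: bystander, loose: crystal obelisk, square, 48 mm wide at the foot, 140 mm tall; origin at the centre of its underside, z up
- case: bystander, loose: hinged steel sunglasses case lying open, 165 x 66 x 28 mm, its raised lid about 95 mm high on the -y side; origin at the centre of its underside, z up
- sanitizer: bystander, loose: small plastic bottle of hand sanitizer, 42 mm wide, closed flip-top, 84 mm tall; origin at the centre of its underside, z up
- perfume: bystander, loose: perfume bottle 30 x 50 mm, 92 mm tall; origin at the centre of its underside, z up
- balm: bystander, loose: white lip balm tube standing, 18 mm wide, 65 mm tall; origin at the centre of its underside, z up
Mind the look-alikes: they are no part of the job. Several things look just like the block: the one meant starts farthest to the robot's right.

How it is judged:
At the end, for the whole second after the job is handed in: The pen stands tip down in the deep well: its tip lies less than 18 mm above the block's underside (on the deep floor it is at 10 mm), within 9 mm of a well's centre line, the pen leans less than 0.16 rad (9 degrees) from upright, and it is at rest (under 20 mm/s) (z of pen_tip in the frame of block below 0.018 m and angle between pen_mid's own z axis and vertical below 0.16 rad and (horizontal distance between pen_tip and well0 below 0.009 m or horizontal distance between pen_tip and well1 below 0.009 m or horizontal distance between pen_tip and well2 below 0.009 m) and linear speed of pen below 0.02 m/s); the robot touches nothing.
It fails at once if a bystander is knocked over or shifted by more than 30 mm (distance of any of obelisk, case, sanitizer, perfume, balm from where it was at the start of the episode above 0.03 m or angle between any of obelisk, case, sanitizer, perfume, balm's own z axis and vertical above 0.5 rad).
It also fails if it takes over 51 s, if anything falls off the work surface, if the arm or the gripper's body presses on something with over 40 N, if the wrist force passes 120 N, or if a joint passes its speed limit or range.

### The arm

A 7-joint arm with a two-finger parallel gripper is mounted at the origin on the work surface. World frame = base frame: x ahead of the robot, y to its left, z up, the work surface at z = 0. Lengths are in m, angles in rad, forces in N, time in s.
With the tool pointing down it reaches from about 0.4 to 0.85 m from the base axis. Payload 4.5 kg.
Tool frame: the origin (TCP) lies midway between the tips of the shut fingers; the grasp point (between the pads) lies 19 mm behind it; z points along the fingers, x is the direction in which the jaws open and shut, and the axes are right-handed (so a half turn about z gives the same grasp; the last joint's range is limited). The gripper opens to 88 mm and grips with 3 to 60 N. Pads are 18 mm wide; open, the fingers measure 123 mm over their backs; the gripper's body (75 mm by 187 mm) begins 45 mm behind the grasp point.
Start: joints at [1.177, 0.689, -0.195, 1.565, 0.157, 0.902, -0.215], TCP at [0.259, -0.569, 0.239] pointing down, gripper open.
Joint ranges: [-3.01, 3.01], [-0.46, 2.08], [-1.47, 1.51], [0.13, 2.56], [-1, 4.14], [0.04, 2.09], [-2.66, 2.66]. Speed limits (rad/s): [2.57, 2.57, 3.14, 3.14, 3.14, 3.14, 3.14].

### API

Orientations are given as a unit quaternion [x, y, z, w].
In Python, from plant import r gives the robot as it stands. The module is installed in compiled form; this text tells all that it offers.
- The arm moves only by the tool play_rows, never from a script. Its argument "increments" is a list of rows, each a list of 7 numbers: the opening, from 0 (shut) to 1 (fully open), then the shift along the tool's x, y, z in mm, then the turn, a rotation vector about the tool's x, y, z in rad. In form: [[hand, dx, dy, dz, wx, wy, wz], ...]. A call has exactly 8 rows; each row shifts and turns the pose as measured when the row begins, along the tool's axes as they then stand; what a row does not reach is not made up. A row lasts 1/8 s, in which the tool goes at most 62.5 mm and 10.7 degrees, less where a joint would pass 70% of its speed; a pose out of reach is approached as far as the arm can. A call is refused whole if a number of a shift passes 62.5 or a number of a turn 0.188, either way. A call with a gripper value outside its range is refused whole. The fingers move at their own pace and stop on an object; "grip_force" is the grip in N (left out, the last holds). Time passes only in rows, so rows that do not move let the fingers close, or fill a call up. It gives the time, the measured TCP pose, the force and the opening at its end, in the units of the state.
- r.get_state(): the state, without advancing time (a new reading comes with each control period).
- r.snapshot(name): name is "scene" or "top" or "wrist"; returns the picture (420x560x3 uint8, red, green, blue); there is no depth.
- r.get_calibration(name): a dict with "fx", "fy", "cx", "cy" (pixels), "R" (3x3) and "t" (3): a world point X has camera coordinates R X + t. Camera axes: x right, y down, z forward; pixel columns grow to the right and rows downward; lengths in m; the calibration is good to about 2 mm. A picture is of the moment at which its call begins: read the wrist's pose just before it. get_calibration takes no time and is no camera call; for the wrist camera it gives the pose at the moment of the call.
- r.finish_job(): hands the job in, once; it reports no verdict.
The state is a dict: "clock": time; "q": joint angles; "qd": joint speeds; "joint_torque": joint torques, N m; "tool_pos": TCP position; "eef_rot": TCP orientation; "contact_force": force on the tool from outside, world axes, zero at the start; "moment": the same for the moment, N m; "opening": opening from 0.0 (shut) to 1.0 (fully open).
Only numpy, scipy, OpenCV 4.12 (cv2) and the standard library are available. Lean on these libraries where they do the work, as an engineer would, in place of code of your own. Each camera call takes 0.05 s, during which the arm holds its last target.

## Working session

There is one attempt and no reset: what is moved stays moved. The work goes in short steps, Python scripts to look and compute and a tool call to move; the robot and the scene stay as the last step left them, time stands still between calls to the robot, and variables do not carry over. Pictures are saved under pics/ and viewed, and the job is handed in when it is done.

Besides the shell and the picture viewer there is one more tool, called after "Emit:" as name(argument=value, ...), one argument or row to a line, values as JSON. play_rows: Moves the arm, as the interface text tells. Its arguments: {"type":"object","properties":{"increments":{"type":"array"},"grip_force":{"type":"number"}},"required":["increments"]}

```bash
mkdir -p pics
python3 - <<'E'
from plant import r
import cv2
print(r.get_state())
for n in ["scene","top","wrist"]:
    c=r.get_calibration(n);print(n,c)
    im=r.snapshot(n);cv2.imwrite(f"pics/{n}0.png",im[:,:,::-1])
E
```

```text
{'clock': 0.0, 'q': array([ 1.17679109,  0.6899667 , -0.19452203,  1.56636127,  0.15730414,
        0.90250087, -0.21510837]), 'qd': array([-1.02542352e-04,  7.93905011e-04,  3.02289963e-04,  3.57652761e-04,
       -8.92247786e-05,  1.21883403e-03,  7.98740014e-05]), 'joint_torque': array([-1.21150390e-05, -5.27553713e+01, -1.26689471e+00, -1.53423500e+01,
       -5.26853395e-02,  6.56865654e-03,  1.35418240e-04]), 'tool_pos': array([ 0.25898708, -0.56810898,  0.23791644]), 'eef_rot': array([ 8.41116143e-01, -5.40853754e-01, -8.09656030e-04, -4.40383455e-04]), 'contact_force': array([0.40547326, 0.16971679, 0.30717317]), 'moment': array([ 0.04848294, -0.0074157 ,  0.01215069]), 'opening': 1.0021780053629614}
scene {'fx': 416.7499302453067, 'fy': 416.7499302453067, 'cx': 277.9358391390271, 'cy': 210.54693631550677, 'R': array([[ 0.18568819,  0.98256972,  0.00875421],
       [ 0.69138053, -0.12431759, -0.7117149 ],
       [-0.69822121,  0.13820954, -0.70241388]]), 't': array([-0.1328674 , -0.3379578 ,  1.53497484])}
top {'fx': 491.5210071299215, 'fy': 491.5210071299215, 'cx': 285.3120772301616, 'cy': 210.5358257360886, 'R': array([[-0.01409339, -0.99987548, -0.00710003],
       [-0.9972488 ,  0.01457246, -0.07268061],
       [ 0.07277502,  0.00605618, -0.99733   ]]), 't': array([0.06707071, 0.56128119, 1.62823451])}
wrist {'fx': 305.2366768463206, 'fy': 305.2366768463206, 'cx': 280.7584733334844, 'cy': 206.18627501052796, 'R': array([[ 0.41528949, -0.90968747, -0.00182842],
       [-0.86916442, -0.39738158,  0.29434859],
       [-0.26849181, -0.12065068, -0.95569638]]), 't': array([-0.62392342, -0.04228964,  0.39150218])}
```

View pics/scene0.png

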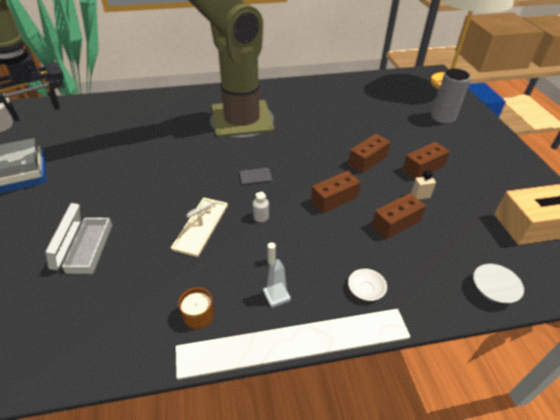

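View pics/top0.png

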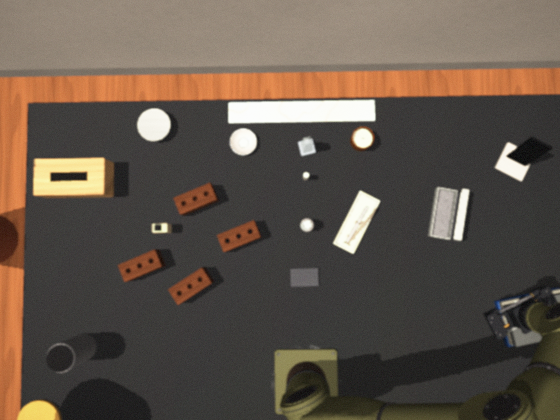

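View pics/wrist0.png

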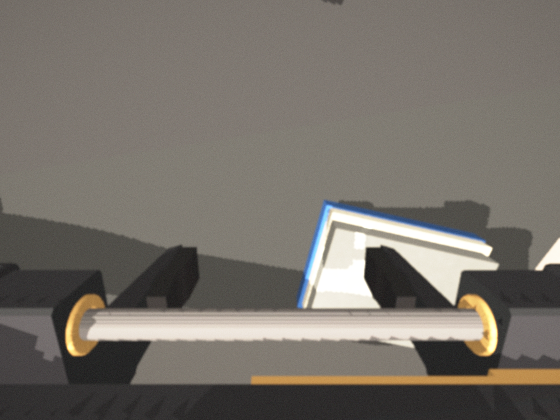

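The top view shows four dark-red blocks. The one farthest to the robot's right is at about (239,236), and the tray with the pen is at about (357,222). I'll enlarge both.

Run:
```python
import cv2,numpy as np
t=cv2.imread("pics/top0.png")
a=cv2.resize(t[180:265,200:400],None,fx=4,fy=4,interpolation=cv2.INTER_CUBIC)
cv2.imwrite("pics/topcrop.png",a)
s=cv2.imread("pics/scene0.png")
a=cv2.resize(s[160:260,165:375],None,fx=3.8,fy=3.8,interpolation=cv2.INTER_CUBIC)
cv2.imwrite("pics/scenecrop.png",a)
```

```text
(no output)
```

View pics/topcrop.png

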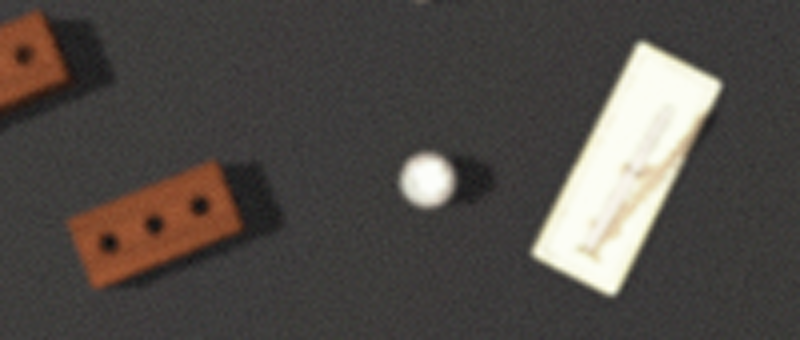

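View pics/scenecrop.png

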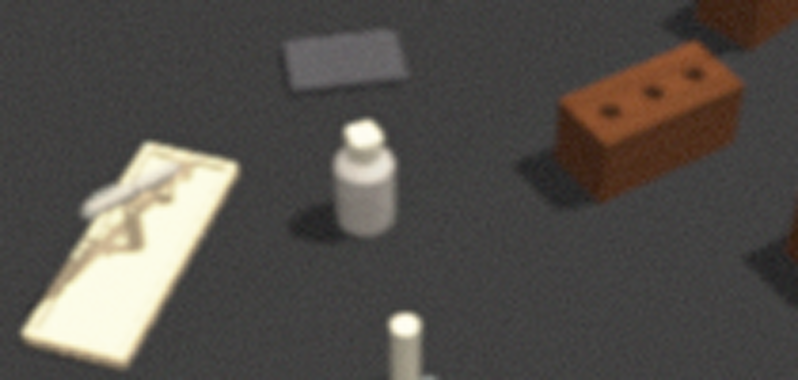

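```bash
cat > h.py <<'E'
import numpy as np,cv2
def ray(c,u,v,z):
    d=c["R"].T@np.array([(u-c["cx"])/c["fx"],(v-c["cy"])/c["fy"],1]); o=-c["R"].T@c["t"]
    return o+d*(z-o[2])/d[2]
def proj(c,X):
    p=c["R"]@np.asarray(X)+c["t"]; return np.array([c["fx"]*p[0]/p[2]+c["cx"],c["fy"]*p[1]/p[2]+c["cy"]])
def tri(cs,uvs):
    A=[];b=[]
    for c,(u,v) in zip(cs,uvs):
        d=c["R"].T@np.array([(u-c["cx"])/c["fx"],(v-c["cy"])/c["fy"],1]);d/=np.linalg.norm(d);o=-c["R"].T@c["t"]
        P=np.eye(3)-np.outer(d,d);A.append(P);b.append(P@o)
    return np.linalg.lstsq(np.vstack(A),np.hstack(b),rcond=None)[0]
E
python3 - <<'E'
from plant import r
from h import *
T=r.get_calibration("top");S=r.get_calibration("scene")
t=cv2.imread("pics/top0.png");s=cv2.imread("pics/scene0.png")
# block wells
def wells(im,box,f=8):
    x0,y0,x1,y1=box; a=cv2.resize(im[y0:y1,x0:x1].astype(np.float32),None,fx=f,fy=f,interpolation=cv2.INTER_CUBIC)
    red=a[:,:,2]
    m=((red-a[:,:,0])>22).astype(np.uint8)
    cs,h=cv2.findContours(m,cv2.RETR_CCOMP,cv2.CHAIN_APPROX_NONE)
    out=[]
    for k,c in enumerate(cs):
        ar=cv2.contourArea(c)
        if h[0][k][3]>=0 and ar>300:
            M=cv2.moments(c); out.append((M['m10']/M['m00']/f+x0-.44,M['m01']/M['m00']/f+y0-.44,ar/64))
        elif ar>5000: print("outer",ar/64,cv2.boxPoints(cv2.minAreaRect(c))/f+[x0,y0])
    return out
for n,im,c,b in(("top",t,T,(213,215,266,256)),("scene",s,S,(308,168,364,214))):
    print(n)
    for w in wells(im,b): print(w, ray(c,w[0],w[1],.06).round(4))
# tray
g=t[180:265,325:390];m=(g.min(2)>110).astype(np.uint8)
cs,_=cv2.findContours(m,cv2.RETR_EXTERNAL,cv2.CHAIN_APPROX_NONE);c=max(cs,key=cv2.contourArea)
R=cv2.minAreaRect(c);print(R)
P=[ray(T,u+325,v+180,.010) for u,v in cv2.boxPoints(R)];print(np.round(P,4),np.mean(P,0))
for a,b in((0,1),(1,2)): d=P[b]-P[a];print(np.linalg.norm(d),np.degrees(np.arctan2(d[1],d[0])))
for n,u,v,z in(("san",307,225,.08),("balm",306,176,.065),("obel",307,147,.1),("perf",160,228,.08),("case",450,214,.05)): print(n,ray(T,u,v,z).round(3))
E
```

```text
top
outer 837.890625 [[215.29297471 234.67382812]
 [254.4499588  218.7098217 ]
 [262.20809174 237.73919678]
 [223.05110931 253.70320129]]
(226.9161807653575, 240.31641993957703, 5.171875) [0.4647 0.2507 0.06  ]
(238.2528861788618, 235.78574525745256, 4.8046875) [0.4789 0.2135 0.06  ]
(249.59928765633498, 231.07583741163677, 4.7890625) [0.4938 0.1764 0.06  ]
scene
outer 1381.7265625 [[305.44913101 188.18294716]
 [354.08139038 166.39973736]
 [366.55392075 194.24537468]
 [317.92166138 216.02858353]]
((31.100008010864258, 41.79999923706055), (24.149534225463867, 60.37383270263672), 26.56505012512207)
[[ 0.45   -0.0955  0.01  ]
 [ 0.631  -0.1906  0.01  ]
 [ 0.5933 -0.2625  0.01  ]
 [ 0.4129 -0.167   0.01  ]] [ 0.52181471 -0.17888667  0.01      ]
0.2044439493075088 -27.722863475465246
0.08125051861909699 -117.69342054799857
san [ 0.51  -0.011  0.08 ]
balm [ 0.672 -0.011  0.065]
obel [ 0.761 -0.014  0.1  ]
perf [0.507 0.464 0.08 ]
case [ 0.541 -0.482  0.05 ]
```

```bash
cat >> h.py <<'E'
from scipy.spatial.transform import Rotation as Ro
def orient(yawh,tilt):
    """jaw axis perpendicular to heading yawh (deg); tilt>0: fingers lean out along heading"""
    a=np.radians(yawh);h=np.array([np.cos(a),np.sin(a),0]);b=np.radians(tilt)
    z=np.sin(b)*h-np.cos(b)*np.array([0,0,1]);x=np.array([np.sin(a),-np.cos(a),0]);
    return np.stack([x,np.cross(z,x),z],1)
def rows(st,Rt,pt,n,hand,k=8):
    """pt target TCP; n rows of motion"""
    R0=Ro.from_quat(st["eef_rot"]);p0=np.array(st["tool_pos"]);rv=(R0.inv()*Ro.from_matrix(Rt)).as_rotvec()
    d=(np.array(pt)-p0);print("dist",np.linalg.norm(d).round(4),"rot deg",np.degrees(np.linalg.norm(rv)).round(2))
    for i in range(k):
        if i<n:
            Ri=R0*Ro.from_rotvec(rv*i/n);t=Ri.inv().apply(d/n)*1000
            print([hand]+[float(x) for x in t.round(1)]+[float(x) for x in (rv/n).round(3)],end=",\n")
        else: print([hand,0,0,0,0,0,0],end=",\n")
def gp(st): return np.array(st["tool_pos"])-.019*Ro.from_quat(st["eef_rot"]).as_matrix()[:,2]
def log(st):
    open("log.txt","a").write(repr((list(st["q"]),list(st["tool_pos"]),list(st["eef_rot"])))+"\n")
E
python3 - <<'E'
from plant import r
from h import *
st=r.get_state();log(st)
Rt=orient(-27.7,0);print(Rt.round(3))
rows(st,Rt,[.53,-.19,.25],8,1.0)
E
```

```text
[[-0.465 -0.885  0.   ]
 [-0.885  0.465 -0.   ]
 [ 0.    -0.    -1.   ]]
dist 0.4654 rot deg 52.21
[1.0, -29.0, -50.4, -1.5, 0.0, 0.0, 0.114],
[1.0, -34.5, -46.8, -1.5, 0.0, 0.0, 0.114],
[1.0, -39.6, -42.6, -1.5, 0.0, 0.0, 0.114],
[1.0, -44.2, -37.8, -1.5, 0.0, 0.0, 0.114],
[1.0, -48.2, -32.5, -1.5, 0.0, 0.0, 0.114],
[1.0, -51.6, -26.9, -1.5, 0.0, 0.0, 0.114],
[1.0, -54.3, -20.8, -1.5, 0.0, 0.0, 0.114],
[1.0, -56.3, -14.5, -1.5, 0.0, 0.0, 0.114],
```

Emit:
play_rows(
  increments=[
    [1,-29,-50,-1.5,0,0,0.114],
    [1,-34.5,-47,-1.5,0,0,0.114],
    [1,-39.5,-42.5,-1.5,0,0,0.114],
    [1,-44,-38,-1.5,0,0,0.114],
    [1,-48,-32.5,-1.5,0,0,0.114],
    [1,-51.5,-27,-1.5,0,0,0.114],
    [1,-54,-21,-1.5,0,0,0.114],
    [1,-56,-14.5,-1.5,0,0,0.114],
  ],
  grip_force=40,
)

```text
clock: 1.15
tool_pos: [0.5403, -0.1906, 0.2475]
eef_rot: [-0.498, 0.867, 0.001, -0.001]
contact_force: [0.4, 0.0, -0.1]
opening: 1.003
```

Run:
```python
from plant import r
from h import *
st=r.get_state();log(st);print(st["q"].round(3),st["clock"])
c=r.get_calibration("wrist");cv2.imwrite("pics/w1.png",r.snapshot("wrist")[:,:,::-1])
import pickle;pickle.dump(c,open("w1.pkl","wb"))
rows(r.get_state(),orient(-27.7,-30),[.55,-.19,.25],8,1.0)
```

```text
[ 0.176  0.611  0.139  1.724 -0.108  0.817 -1.734] 1.15
dist 0.0112 rot deg 29.97
[1.0, 1.0, -1.0, -0.3, -0.065, 0.002, -0.004],
[1.0, 1.0, -0.9, -0.4, -0.065, 0.002, -0.004],
[1.0, 1.0, -0.9, -0.5, -0.065, 0.002, -0.004],
[1.0, 1.0, -0.9, -0.5, -0.065, 0.002, -0.004],
[1.0, 1.0, -0.8, -0.6, -0.065, 0.002, -0.004],
[1.0, 1.0, -0.8, -0.6, -0.065, 0.002, -0.004],
[1.0, 1.0, -0.7, -0.7, -0.065, 0.002, -0.004],
[1.0, 1.0, -0.7, -0.7, -0.065, 0.002, -0.004],
```

View pics/w1.png

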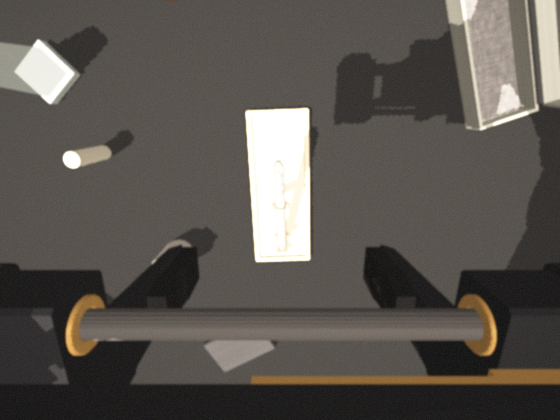

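Wrist view: the tray is centred near (279,185), and the pen runs from about (279,160) to (281,250). The obelisk and balm are on the left, the case on the right. I'll zoom in on the pen.

Run:
```python
from h import *
import pickle
c=pickle.load(open("w1.pkl","rb"));w=cv2.imread("pics/w1.png")
cv2.imwrite("pics/w1c.png",cv2.resize(w[100:265,240:320],None,fx=3.6,fy=3.6,interpolation=cv2.INTER_CUBIC)) 
m=(w[95:270,235:325].min(2)>120).astype(np.uint8)
cs,_=cv2.findContours(m,cv2.RETR_EXTERNAL,cv2.CHAIN_APPROX_NONE);k=max(cs,key=cv2.contourArea)
ap=cv2.approxPolyDP(k,6,True)[:,0]+[235,95];print(ap.tolist())
P=np.array([ray(c,u,v,.011) for u,v in ap]);print(P.round(4),P.mean(0))
o=P[:,:2].mean(0)
d=np.array([np.cos(np.radians(-27.7)),np.sin(np.radians(-27.7))]);e=np.array([-d[1],d[0]])
for q in P[:,:2]: print(((q-o)@d).round(4),((q-o)@e).round(4))
for o in ([.5218,-.1789],o):
  for s in (0,72.5,85,120,145):
    X=[*(np.array(o)+d*(-.078+s*.000866)),.018+s*.0005];print(s,np.round(X,4),proj(c,X))
```

```text
[[308, 108], [245, 111], [256, 262], [310, 259]]
[[ 0.592  -0.2597  0.011 ]
 [ 0.6271 -0.1927  0.011 ]
 [ 0.4489 -0.0988  0.011 ]
 [ 0.415  -0.1661  0.011 ]] [ 0.52075526 -0.17933323  0.011     ]
0.1005 -0.038
0.1003 0.0376
-0.1011 0.0379
-0.0998 -0.0375
0 [ 0.4527 -0.1426  0.018 ] [281.83549619 247.49235089]
72.5 [ 0.5083 -0.1718  0.0542] [279.72517434 211.83265057]
85 [ 0.5179 -0.1769  0.0605] [279.29631872 204.58595357]
120 [ 0.5447 -0.1909  0.078 ] [277.96611236 182.10845336]
145 [ 0.5639 -0.201   0.0905] [276.87884226 163.73603021]
0 [ 0.4517 -0.1431  0.018 ] [282.50131888 247.95603041]
72.5 [ 0.5073 -0.1723  0.0542] [280.49101365 212.38551303]
85 [ 0.5169 -0.1773  0.0605] [280.08251952 205.15758201]
120 [ 0.5437 -0.1914  0.078 ] [278.81554759 182.73966943]
145 [ 0.5629 -0.2014  0.0905] [277.78005099 164.41750159]
```

View pics/w1c.png

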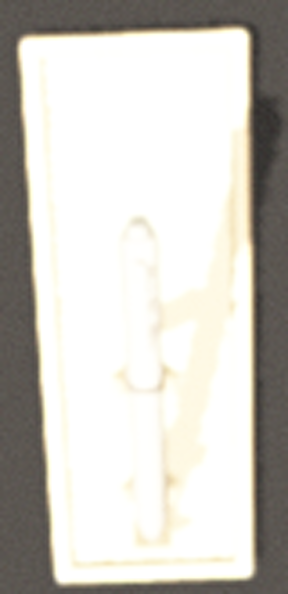

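Run:
```python
from plant import r
from h import *
st=r.get_state()
rows(st,orient(-27.7,-30),[.5796,-.2098,.148],5,1.0)
```

```text
dist 0.1089 rot deg 29.97
[1.0, 2.2, -8.7, 19.8, -0.104, 0.003, -0.006],
[1.0, 2.2, -10.7, 18.8, -0.104, 0.003, -0.006],
[1.0, 2.2, -12.6, 17.6, -0.104, 0.003, -0.006],
[1.0, 2.2, -14.3, 16.2, -0.104, 0.003, -0.006],
[1.0, 2.3, -15.9, 14.6, -0.104, 0.003, -0.006],
[1.0, 0, 0, 0, 0, 0, 0],
[1.0, 0, 0, 0, 0, 0, 0],
[1.0, 0, 0, 0, 0, 0, 0],
```

Emit:
play_rows(
  increments=[
    [1,2.2,-8.7,19.8,-0.104,0.003,-0.006],
    [1,2.2,-10.7,18.8,-0.104,0.003,-0.006],
    [1,2.2,-12.6,17.6,-0.104,0.003,-0.006],
    [1,2.2,-14.3,16.2,-0.104,0.003,-0.006],
    [1,2.3,-15.9,14.6,-0.104,0.003,-0.006],
    [1,0,0,0,0,0,0],
    [1,0,0,0,0,0,0],
    [1,0,0,0,0,0,0],
  ],
)

```text
clock: 2.2
tool_pos: [0.5806, -0.2041, 0.1449]
eef_rot: [-0.505, 0.821, 0.228, -0.136]
contact_force: [0.8, -0.3, 0.5]
opening: 1.004
```

Run:
```python
from plant import r
from h import *
st=r.get_state();log(st);print(st["q"].round(3),gp(st))
rows(st,orient(-27.7,-30),[.5353,-.1866,.0615],5,1.0)
```

```text
[ 0.277  1.072  0.082  1.099 -0.146  1.509 -1.655] [ 0.58918476 -0.20856866  0.16120319]
dist 0.0965 rot deg 1.14
[1.0, 1.1, -0.2, 19.3, 0.003, -0.0, 0.003],
[1.0, 1.1, -0.2, 19.3, 0.003, -0.0, 0.003],
[1.0, 1.1, -0.1, 19.3, 0.003, -0.0, 0.003],
[1.0, 1.1, -0.1, 19.3, 0.003, -0.0, 0.003],
[1.0, 1.1, -0.0, 19.3, 0.003, -0.0, 0.003],
[1.0, 0, 0, 0, 0, 0, 0],
[1.0, 0, 0, 0, 0, 0, 0],
[1.0, 0, 0, 0, 0, 0, 0],
```

Emit:
play_rows(
  increments=[
    [1,1.1,-0.2,19,0.003,0,0.003],
    [1,1.1,-0.2,19,0.003,0,0.003],
    [1,1.1,-0.1,19,0.003,0,0.003],
    [1,1.1,0,19,0.003,0,0.003],
    [1,1.1,0,12,0.003,0,0.003],
    [1,0,0,0,0,0,0],
    [1,0,0,0,0,0,0],
    [1,0,0,0,0,0,0],
  ],
)

```text
clock: 3.2
tool_pos: [0.5436, -0.188, 0.0827]
eef_rot: [-0.503, 0.829, 0.21, -0.125]
contact_force: [-0.4, 0.1, 0.5]
opening: 0.996
```

Run:
```python
from plant import r
from h import *
st=r.get_state();log(st);print(st["q"].round(3),gp(st))
rows(st,orient(-27.7,-30),[.5353,-.1866,.0615],2,1.0,2)
c=r.get_calibration("wrist");w=r.snapshot("wrist")[:,:,::-1];cv2.imwrite("pics/w2.png",w)
for s in (85,120,145):
    d=np.array([.885,-.465]);X=[*(np.array([.5208,-.1793])+d*(-.078+s*.000866)),.018+s*.0005];print(s,proj(c,X))
```

```text
[ 0.269  1.064  0.072  1.332 -0.151  1.242 -1.646] [ 0.55152365 -0.19219347  0.09938458]
dist 0.0228 rot deg 1.66
[1.0, 1.3, -1.5, 11.2, -0.014, 0.001, 0.002],
[1.0, 1.3, -1.7, 11.2, -0.014, 0.001, 0.002],
85 [284.06518332 256.1339481 ]
120 [284.77659558 250.15386955]
145 [285.49504745 244.11461666]
```

View pics/w2.png

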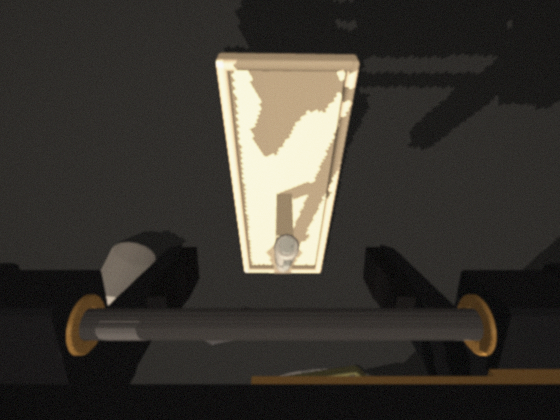

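The wrist view shows the cap end at (286,245), within 1 px of my prediction. It sits between the fingers, whose midpoint is about 281. I'll finish the approach and close.

Emit:
play_rows(
  increments=[
    [1,1.3,-1.5,12,-0.014,0.001,0.002],
    [1,1.3,-1.7,12,-0.014,0.001,0.002],
    [1,0,0,0,0,0,0],
    [0,0,0,0,0,0,0],
    [0,0,0,0,0,0,0],
    [0,0,0,0,0,0,0],
    [0,0,0,0,0,0,0],
    [0,0,0,0,0,0,0],
  ],
)

```text
clock: 4.25
tool_pos: [0.5344, -0.1863, 0.0583]
eef_rot: [-0.499, 0.827, 0.222, -0.134]
contact_force: [0.8, -0.2, 0.7]
opening: 0.453
```

Run:
```python
from plant import r
from h import *
st=r.get_state();log(st);print(st["q"].round(3),gp(st),Ro.from_quat(st["eef_rot"]).as_matrix().round(3))
```

```text
[ 0.273  1.103  0.07   1.336 -0.152  1.229 -1.644] [ 0.54279773 -0.19071973  0.0747463 ] [[-0.465 -0.766 -0.443]
 [-0.885  0.403  0.233]
 [ 0.     0.501 -0.866]]
```

Emit:
play_rows(
  increments=[
    [0,0,1.5,-2.6,0,0,0],
    [0,0,0,0,0,0,0],
    [0,0,0,0,0,0,0],
    [0,0,0,0,0,0,0],
    [0,0,0,0,0,0,0],
    [0,0,0,0,0,0,0],
    [0,0,0,0,0,0,0],
    [0,0,0,0,0,0,0],
  ],
)

```text
clock: 5.25
tool_pos: [0.5345, -0.1859, 0.0618]
eef_rot: [-0.499, 0.827, 0.222, -0.134]
contact_force: [0.3, -0.7, 0.5]
opening: 0.121
```

Run:
```python
from plant import r
from h import *
st=r.get_state();log(st);print(gp(st),st["opening"]*88)
rows(st,orient(-27.7,-30),np.array(st["tool_pos"])+[0,0,.15],4,0.0)
```

```text
[ 0.54293484 -0.1902991   0.07819934] 10.665007252194666
dist 0.15 rot deg 0.08
[0.0, -0.0, 18.8, -32.5, 0.0, 0.0, -0.0],
[0.0, -0.0, 18.8, -32.5, 0.0, 0.0, -0.0],
[0.0, -0.0, 18.8, -32.5, 0.0, 0.0, -0.0],
[0.0, -0.0, 18.8, -32.5, 0.0, 0.0, -0.0],
[0.0, 0, 0, 0, 0, 0, 0],
[0.0, 0, 0, 0, 0, 0, 0],
[0.0, 0, 0, 0, 0, 0, 0],
[0.0, 0, 0, 0, 0, 0, 0],
```

Emit:
play_rows(
  increments=[
    [0,0,0,0,0,0,0],
    [0,0,5,-8.6,0,0,0],
    [0,0,10,-17.3,0,0,0],
    [0,0,15,-26,0,0,0],
    [0,0,18.8,-32.5,0,0,0],
    [0,0,18.8,-32.5,0,0,0],
    [0,0,10,-17.3,0,0,0],
    [0,0,0,0,0,0,0],
  ],
)

```text
clock: 6.25
tool_pos: [0.5353, -0.1872, 0.2292]
eef_rot: [-0.5, 0.828, 0.219, -0.132]
contact_force: [0.2, -0.4, -0.7]
opening: 0.12
```

Run:
```python
from plant import r
from h import *
st=r.get_state();log(st);print(st["q"].round(3),gp(st),st["opening"])
s=r.snapshot("scene");cv2.imwrite("pics/s3.png",s[:,:,::-1])
cv2.imwrite("pics/s3c.png",cv2.resize(s[90:260,130:330,::-1],None,fx=3.5,fy=3.5,interpolation=cv2.INTER_CUBIC))
cv2.imwrite("pics/w3.png",r.snapshot("wrist")[:,:,::-1])
```

```text
[ 0.265  0.892  0.091  1.266 -0.142  1.501 -1.667] [ 0.54362068 -0.19160996  0.24571147] 0.11963656363224122
```

View pics/s3c.png

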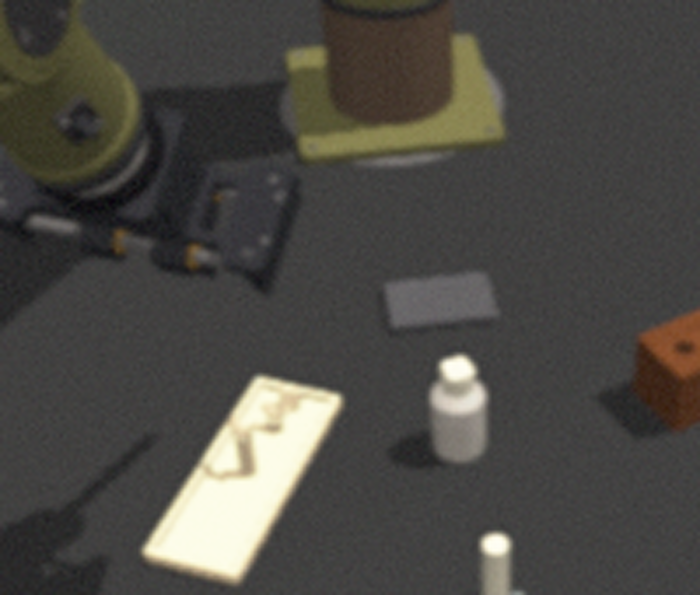

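View pics/w3.png

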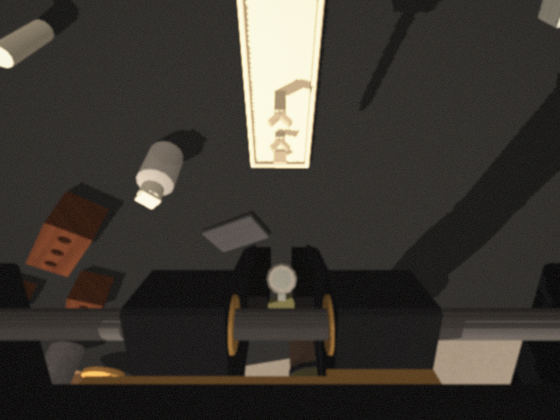

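Run:
```python
from plant import r
from h import *
st=r.get_state()
c=r.get_calibration("wrist")
g=gp(st);a=np.array([.766,-.403,.5]);print("cap pred",proj(c,g+a*.026),"if 20deg",proj(c,g+.026*np.array([.832,-.437,.342])))
Rt=orient(21.3,30);pt=np.array([.4938,.1764,.235])+.019*Rt[:,2]
rows(st,Rt,pt,11,0.0)
```

```text
cap pred [278.67003384 277.91237948] if 20deg [278.65238097 266.12800243]
dist 0.3681 rot deg 75.92
[0.0, -28.1, 15.3, 9.7, 0.089, -0.0, -0.081],
[0.0, -29.3, 13.8, 8.4, 0.089, -0.0, -0.081],
[0.0, -30.4, 12.0, 7.2, 0.089, -0.0, -0.081],
[0.0, -31.3, 10.1, 6.3, 0.089, -0.0, -0.081],
[0.0, -32.0, 8.1, 5.5, 0.089, -0.0, -0.081],
[0.0, -32.6, 5.9, 4.8, 0.089, -0.0, -0.081],
[0.0, -33.0, 3.6, 4.4, 0.089, -0.0, -0.081],
[0.0, -33.2, 1.3, 4.2, 0.089, -0.0, -0.081],
```

The cap sits in the wrist view where I predicted (row 278), so the 30° grip angle held. Now the carry.

Emit:
play_rows(
  increments=[
    [0,-28,15,9.7,0.089,0,-0.081],
    [0,-29,14,8.4,0.089,0,-0.081],
    [0,-30.4,12,7.2,0.089,0,-0.081],
    [0,-31.3,10,6.3,0.089,0,-0.081],
    [0,-32,8,5.5,0.089,0,-0.081],
    [0,-32.6,6,4.8,0.089,0,-0.081],
    [0,-33,3.6,4.4,0.089,0,-0.081],
    [0,-33,1.3,4.2,0.089,0,-0.081],
  ],
)

```text
clock: 7.35
tool_pos: [0.5043, 0.085, 0.2116]
eef_rot: [0.751, -0.647, 0.049, -0.125]
contact_force: [0.2, -0.7, -0.5]
opening: 0.119
```

Run:
```python
from plant import r
from h import *
st=r.get_state();log(st);print(st["q"].round(3),gp(st))
Rt=orient(21.3,30);pt=np.array([.4938,.1764,.235])+.019*Rt[:,2]
rows(st,Rt,pt,4,0.0,6)
```

```text
[-0.141  0.516 -0.106  2.174 -0.08   0.194 -1.573] [0.49980561 0.08266155 0.22988557]
dist 0.0951 rot deg 19.83
[0.0, -23.5, -3.2, 1.1, 0.065, 0.0, -0.057],
[0.0, -23.3, -4.4, 1.4, 0.065, 0.0, -0.057],
[0.0, -23.0, -5.7, 1.7, 0.065, 0.0, -0.057],
[0.0, -22.7, -6.9, 2.1, 0.065, 0.0, -0.057],
[0.0, 0, 0, 0, 0, 0, 0],
[0.0, 0, 0, 0, 0, 0, 0],
```

Emit:
play_rows(
  increments=[
    [0,-23.5,-3.2,1.1,0.065,0,-0.057],
    [0,-23.3,-4.4,1.4,0.065,0,-0.057],
    [0,-23,-5.7,1.7,0.065,0,-0.057],
    [0,-22.7,-6.9,2.1,0.065,0,-0.057],
    [0,0,0,0,0,0,0],
    [0,0,0,0,0,0,0],
    [0,0,0,0,0,0,0],
    [0,0,0,0,0,0,0],
  ],
)

```text
clock: 8.35
tool_pos: [0.5066, 0.1493, 0.2306]
eef_rot: [0.79, -0.581, 0.101, -0.165]
contact_force: [-0.6, 0.1, -0.7]
opening: 0.118
```

Run:
```python
from plant import r
from h import *
st=r.get_state();log(st);print(st["q"].round(3),gp(st))
Rt=orient(21.3,30);pt=np.array([.4938,.1764,.235])+.019*Rt[:,2]
R=Ro.from_quat(st["eef_rot"]).as_matrix();print(R.round(3),"tilt",np.degrees(np.arctan2(np.hypot(*R[:2,2]),-R[2,2])),"head",np.degrees(np.arctan2(R[1,2],R[0,2])))
rows(st,Rt,pt,4,0.0,1)
a=R@np.array([0,-np.sin(np.radians(30)),-np.cos(np.radians(30))]);print("pen axis?",a)
# from grasp: axis in tool frame
Rg=orient(-27.7,-30);print(Rg.T@np.array([.7667,-.4026,.5]))
s=r.snapshot("scene");cv2.imwrite("pics/s4.png",s[:,:,::-1])
cv2.imwrite("pics/w4.png",r.snapshot("wrist")[:,:,::-1])
```

```text
[-0.327  0.48  -0.063  2.235  0.584  0.044 -2.224] [0.49992603 0.14651067 0.24817551]
[[ 0.304 -0.885  0.352]
 [-0.952 -0.269  0.144]
 [-0.033 -0.379 -0.925]] tilt 22.346393325151343 head 22.286626881904247
dist 0.0331 rot deg 8.68
[0.0, -7.5, -0.0, 3.5, 0.033, 0.0, -0.018],
pen axis? [0.13805212 0.00977203 0.99037676]
[ 6.50772717e-05 -4.99957822e-01 -8.66001052e-01]
```

View pics/s4.png

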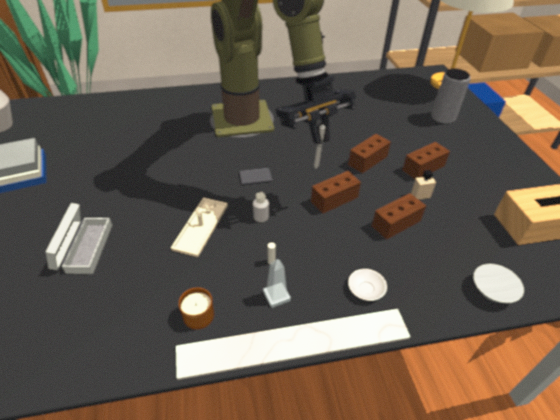

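View pics/w4.png

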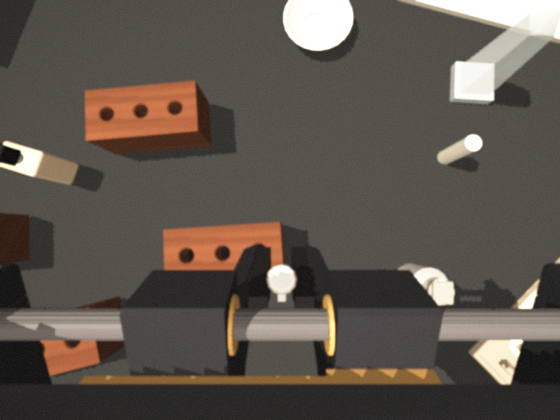

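The pen is upright to within 8°, but q6 is on its lower limit (0.04). I'll fit a kinematic model from the logged joint angles and poses to find a reachable heading with the pen vertical.

```bash
cat > kin.py <<'E'
from h import *
import itertools
from scipy.optimize import least_squares
def fk(p,q,sg):
    d1,d3,d5,d7,c,a1,a3,a5,c7=p[:9]
    s1,s3,s5,s7=sg
    R=Ro.from_euler('z',s1*q[0]+c);P=np.array([0,0,d1])
    P=P+R.apply([a1,0,0]);R=R*Ro.from_euler('y',q[1]);
    R=R*Ro.from_euler('z',s3*q[2]);P=P+R.apply([a3,0,d3]);R=R*Ro.from_euler('y',q[3])
    P=P+R.apply([a5,0,d5]);R=R*Ro.from_euler('z',s5*q[4])
    R=R*Ro.from_euler('y',q[5]);
    a7=p[9]
    P=P+R.apply([a7,0,d7]);R=R*Ro.from_euler('z',s7*q[6]+c7)
    return P,R
def res(p,D,sg):
    o=[]
    for q,t,e in D:
        P,R=fk(p,q,sg);o+=list((P-t)*5);o+=list((R.inv()*Ro.from_quat(e)).as_rotvec())
    return np.array(o)
def fit():
    D=[eval(l,{"np":np,"__builtins__":{}},{"float":float}) if 0 else eval(l.replace("np.float64","float")) for l in open("log.txt")]
    best=None
    for sg in itertools.product((1,-1),repeat=4):
      for c7 in (0,1.57,3.14,-1.57):
        x0=[.35,.4,.4,.25,0,0,0,0,c7,0]
        f=least_squares(res,x0,args=(D,sg),max_nfev=100)
        if best is None or f.cost<best[0]: best=(f.cost,f.x,sg)
    return best,D
if __name__=="__main__":
    b,D=fit();print(b[0],b[1].round(4),b[2]);print(np.abs(res(b[1],D,b[2]).reshape(-1,6)).max(1).round(4))
    import pickle;pickle.dump(b,open("kin.pkl","wb"))
E
python3 kin.py
```

```text
0.005561998803375052 [ 3.5010e-01  5.5200e-01  3.4130e-01  3.1400e-01 -7.6800e-02  6.7000e-03
  1.3700e-02  8.0000e-04  3.0713e+00  7.2000e-03] (-1, -1, -1, -1)
[0.0144 0.0114 0.0393 0.0365 0.0385 0.0385 0.038  0.0338 0.0292]
```

```bash
sed -i 's/^    s1,s3,s5,s7=sg/    s1,s3,s5,s7=sg; q=np.array(q)+np.r_[0,p[10:15],0] if len(p)>10 else q/' kin.py
python3 - <<'E'
from kin import *
import pickle
b=pickle.load(open("kin.pkl","rb"));D=[eval(l.replace("np.float64","float")) for l in open("log.txt")]
best=None
for a in ((0,0),(.045,-.045),(-.045,.045)):
    x=np.r_[b[1],np.zeros(5)];x[6]=a[0];x[7]=a[1]
    g=lambda p:np.r_[res(p,D,b[2]),1e-3*(p-x)]
    f=least_squares(g,x)
    print(f.cost,f.x.round(4),np.abs(res(f.x,D,b[2]).reshape(-1,6)).max(1).round(4))
    if best is None or f.cost<best[0]:best=(f.cost,f.x,b[2])
pickle.dump(best,open("kin.pkl","wb"))
E
```

```text
0.002183809379345277 [ 3.5310e-01  5.6050e-01  3.4070e-01  3.1500e-01 -5.4800e-02  5.1000e-03
  8.6000e-03 -1.2500e-02  3.0679e+00  1.6000e-02  2.7800e-02  2.6800e-02
  1.8300e-02  1.6000e-03 -4.3800e-02] [0.0193 0.023  0.0098 0.0056 0.0068 0.0069 0.0206 0.0347 0.0165]
0.0021838104519572026 [ 3.5310e-01  5.6050e-01  3.4070e-01  3.1500e-01 -5.4800e-02  5.1000e-03
  8.6000e-03 -1.2500e-02  3.0679e+00  1.6000e-02  2.7800e-02  2.6800e-02
  1.8300e-02  1.6000e-03 -4.3800e-02] [0.0193 0.023  0.0098 0.0056 0.0068 0.0069 0.0206 0.0347 0.0165]
0.0021838123567774243 [ 3.5310e-01  5.6050e-01  3.4070e-01  3.1500e-01 -5.4800e-02  5.1000e-03
  8.6000e-03 -1.2500e-02  3.0679e+00  1.6000e-02  2.7800e-02  2.6800e-02
  1.8300e-02  1.6000e-03 -4.3800e-02] [0.0193 0.023  0.0098 0.0056 0.0068 0.0069 0.0206 0.0347 0.0165]
```

```bash
cat > ik.py <<'E'
from kin import *
import pickle
b=pickle.load(open("kin.pkl","rb"));p,sg=b[1],b[2]
lo=np.array([-3.01,-.46,-1.47,.13,-1,.04,-2.66])+.03;hi=np.array([3.01,2.08,1.51,2.56,4.14,2.09,2.66])-.03
def ik(R,P,q0):
    q0=np.clip(q0,lo+.001,hi-.001)
    def f(q):
        A,B=fk(p,q,sg);return np.r_[(A-P)*10,(B.inv()*Ro.from_matrix(R)).as_rotvec()*3,.01*(q-q0)]
    s=least_squares(f,q0,bounds=(lo,hi));return s.x,np.linalg.norm(s.fun[:3]/10),np.linalg.norm(s.fun[3:6]/3)
E
python3 - <<'E'
from ik import *
q0=[-0.327,0.48,-0.063,2.235,0.0,0.1,-1.6]
for H in range(-80,130,15):
    for z in (.24,.13):
        Rt=orient(H,30);P=np.array([.4938,.1764,z])+.019*Rt[:,2]
        best=None
        for q5 in (-.9,-.3,.5):
            for q3 in(-.6,0,.6):
                x=np.array(q0);x[4]=q5;x[2]=q3;x[5]=.4;s=ik(Rt,P,x)
                c=s[1]*10+s[2]
                if best is None or c<best[0]:best=(c,s)
        print(H,z,best[1][0].round(2),best[1][1].round(4),np.degrees(best[1][2]).round(1))
E
```

```text
-80 0.24 [-1.26  1.16  1.44  1.82 -0.78  1.09 -2.63] 0.0 0.0
-80 0.13 [-1.23  1.27  1.27  1.87 -0.93  0.93 -2.63] 0.0 0.0
-65 0.24 [-1.26  0.95  1.16  1.92 -0.58  0.73 -2.63] 0.0 0.0
-65 0.13 [-1.18  1.07  0.95  1.98 -0.72  0.52 -2.61] 0.0 0.0
-50 0.24 [-1.21  0.8   0.93  2.03 -0.36  0.45 -2.63] 0.0 0.0
-50 0.13 [-1.1   0.94  0.72  2.09 -0.48  0.21 -2.63] 0.0 0.0
-35 0.24 [-1.14  0.7   0.79  2.13 -0.28  0.23 -2.48] 0.0 0.0
-35 0.13 [-1.04  0.89  0.62  2.14 -0.24  0.07 -2.63] 0.007 2.4
-20 0.24 [-1.04  0.62  0.64  2.21 -0.03  0.07 -2.47] 0.0026 0.8
-20 0.13 [-0.98  0.83  0.54  2.13 -0.01  0.07 -2.59] 0.021 7.4
-5 0.24 [-0.88  0.55  0.47  2.2  -0.    0.07 -2.19] 0.0131 4.4
-5 0.13 [-0.84  0.76  0.4   2.12 -0.    0.07 -2.27] 0.0322 11.3
10 0.24 [-0.62  0.48  0.2   2.19  0.    0.07 -1.87] 0.0192 6.4
10 0.13 [-0.59  0.7   0.16  2.11 -0.    0.07 -1.9 ] 0.0389 13.7
25 0.24 [-0.28  0.47 -0.15  2.19 -0.    0.07 -1.52] 0.02 6.7
25 0.13 [-0.29  0.69 -0.13  2.11 -0.    0.07 -1.5 ] 0.0398 14.1
40 0.24 [ 0.02  0.53 -0.46  2.2  -0.    0.07 -1.19] 0.0153 5.1
40 0.13 [-0.02  0.74 -0.39  2.12 -0.    0.07 -1.12] 0.0347 12.2
55 0.24 [ 0.21  0.6  -0.65  2.2  -0.01  0.07 -0.88] 0.006 2.0
55 0.13 [ 0.15  0.81 -0.56  2.12 -0.    0.07 -0.78] 0.0246 8.6
70 0.24 [ 0.32  0.68 -0.81  2.16  0.32  0.17 -0.93] 0.0 0.0
70 0.13 [ 0.24  0.87 -0.65  2.13  0.    0.07 -0.5 ] 0.0112 3.9
85 0.24 [ 0.4   0.77 -0.94  2.06  0.33  0.39 -0.7 ] 0.0 0.0
85 0.13 [ 0.28  0.92 -0.74  2.12  0.52  0.14 -0.77] 0.0 0.0
100 0.24 [ 0.35  0.79 -0.87  1.94  0.1   0.57 -0.22] 0.0 0.0
100 0.13 [ 0.3   0.96 -0.77  2.    0.25  0.36 -0.26] 0.0 0.0
115 0.24 [ 0.32  0.83 -0.88  1.83  0.14  0.77 -0.04] 0.0 0.0
115 0.13 [ 0.28  1.   -0.8   1.89  0.26  0.58 -0.06] 0.0 0.0
```

Run:
```python
from plant import r
from h import *
st=r.get_state();print(st["q"].round(3))
Rt=orient(110,30);pt=np.array([.4938,.1764,.245])+.019*Rt[:,2]
rows(st,Rt,pt,10,0.0)
```

```text
[-0.327  0.48  -0.063  2.235  0.585  0.044 -2.224]
dist 0.0394 rot deg 92.43
[0.0, -3.9, 0.5, 0.2, 0.008, -0.069, -0.146],
[0.0, -3.9, -0.0, 0.4, 0.008, -0.069, -0.146],
[0.0, -3.8, -0.6, 0.7, 0.008, -0.069, -0.146],
[0.0, -3.7, -1.1, 1.0, 0.008, -0.069, -0.146],
[0.0, -3.4, -1.6, 1.2, 0.008, -0.069, -0.146],
[0.0, -3.0, -2.1, 1.4, 0.008, -0.069, -0.146],
[0.0, -2.6, -2.5, 1.7, 0.008, -0.069, -0.146],
[0.0, -2.1, -2.8, 1.8, 0.008, -0.069, -0.146],
```

Emit:
play_rows(
  increments=[
    [0,-4,0.5,0.2,0.008,-0.069,-0.146],
    [0,-4,0,0.4,0.008,-0.069,-0.146],
    [0,-3.8,-0.6,0.7,0.008,-0.069,-0.146],
    [0,-3.7,-1,1,0.008,-0.069,-0.146],
    [0,-3.4,-1.6,1.2,0.008,-0.069,-0.146],
    [0,-3,-2,1.4,0.008,-0.069,-0.146],
    [0,-2.6,-2.5,1.7,0.008,-0.069,-0.146],
    [0,-2,-2.8,1.8,0.008,-0.069,-0.146],
  ],
)

```text
clock: 9.45
tool_pos: [0.4917, 0.176, 0.2295]
eef_rot: [0.967, 0.032, -0.018, -0.25]
contact_force: [0.2, 1.4, -1.2]
opening: 0.12
```

Run:
```python
from plant import r
from h import *
st=r.get_state();log(st);print(st["q"].round(3),gp(st))
Rt=orient(110,30);pt=np.array([.4938,.1764,.245])+.019*Rt[:,2]
rows(st,Rt,pt,3,0.0)
```

```text
[ 0.578  0.999 -1.392  1.937  0.764  0.792 -0.984] [0.49263735 0.16686243 0.24606339]
dist 0.0094 rot deg 15.96
[0.0, -0.1, -2.6, 1.8, 0.005, -0.04, -0.084],
[0.0, 0.1, -2.6, 1.8, 0.005, -0.04, -0.084],
[0.0, 0.4, -2.5, 1.8, 0.005, -0.04, -0.084],
[0.0, 0, 0, 0, 0, 0, 0],
[0.0, 0, 0, 0, 0, 0, 0],
[0.0, 0, 0, 0, 0, 0, 0],
[0.0, 0, 0, 0, 0, 0, 0],
[0.0, 0, 0, 0, 0, 0, 0],
```

Emit:
play_rows(
  increments=[
    [0,0,-2.6,1.8,0.005,-0.04,-0.084],
    [0,0,-2.6,1.8,0.005,-0.04,-0.084],
    [0,0.4,-2.5,1.8,0.005,-0.04,-0.084],
    [0,0,0,0,0,0,0],
    [0,0,0,0,0,0,0],
    [0,0,0,0,0,0,0],
    [0,0,0,0,0,0,0],
    [0,0,0,0,0,0,0],
  ],
)

```text
clock: 10.45
tool_pos: [0.4909, 0.1825, 0.2258]
eef_rot: [0.951, 0.168, -0.048, -0.256]
contact_force: [0.0, 0.0, -0.9]
opening: 0.125
```

Run:
```python
from plant import r
from h import *
st=r.get_state();log(st);print(st["q"].round(3),gp(st))
R=Ro.from_quat(st["eef_rot"]).as_matrix()
a=R@np.array([0,-.5,-.866]);tip=gp(st)-.119*a;print("axis",a,"tip",tip)
print("head",np.degrees(np.arctan2(R[1,2],R[0,2])),"tilt",np.degrees(np.arccos(-R[2,2])))
s=r.snapshot("scene");cv2.imwrite("pics/s5.png",s[:,:,::-1]);t=r.snapshot("top");cv2.imwrite("pics/t5.png",t[:,:,::-1])
T=r.get_calibration("top");S=r.get_calibration("scene")
for n,im,c in(("s",s,S),("t",t,T)):
    u,v=proj(c,tip);print(n,u,v,"cap",proj(c,tip+.145*a))
    x0=int(u)-50;y0=int(v)-60
    cv2.imwrite(f"pics/{n}5c.png",cv2.resize(im[y0:y0+100,x0:x0+100,::-1],None,fx=6,fy=6,interpolation=cv2.INTER_CUBIC));print(x0,y0)
c=r.get_calibration("wrist");cv2.imwrite("pics/w5.png",r.snapshot("wrist")[:,:,::-1])
import pickle;pickle.dump(c,open("w5.pkl","wb"))
```

```text
[ 0.542  1.076 -1.427  1.825  0.69   0.965 -0.66 ] [0.49422982 0.17355959 0.24218793]
axis [ 0.00528854 -0.00150974  0.99996288] tip [0.49360049 0.17373925 0.12319235]
head 110.56687445380172 tilt 30.18720026376632
s 326.18699091400225 171.38933275270773 cap [331.49240792 125.76391436]
276 111
t 248.829723765155 230.49081369280395 cap [244.76805867 228.5787345 ]
198 170
```

View pics/s5c.png

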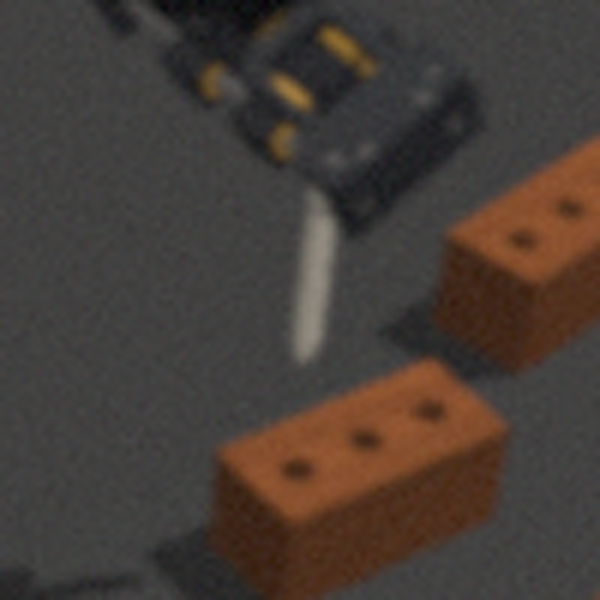

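View pics/t5c.png

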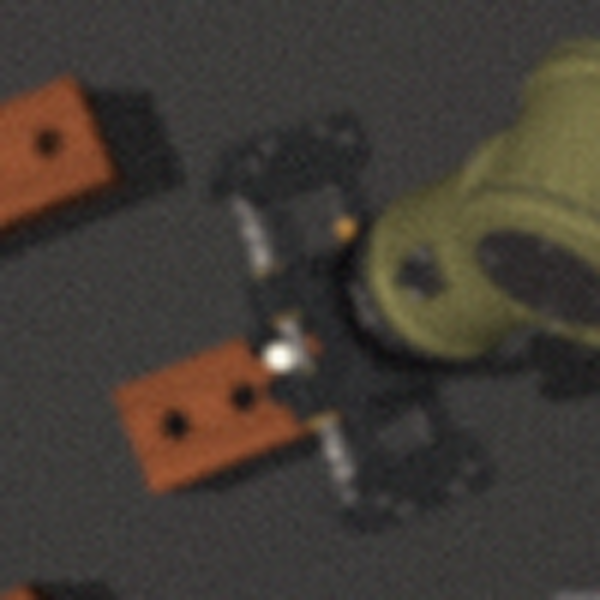

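View pics/w5.png

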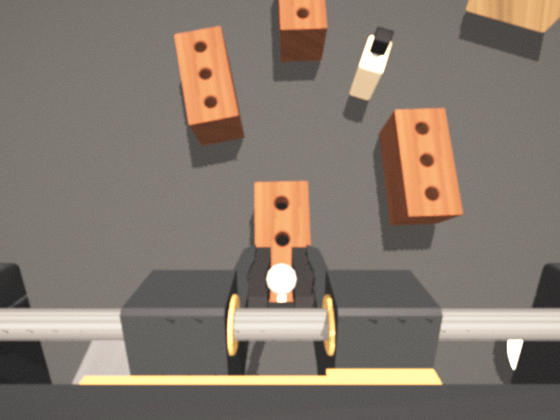

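The tip in the scene view is at (326.5,171.3), against a prediction of (326.2,171.4). Next I'll measure the pen's lean and refine the well positions.

Run:
```python
from plant import r
from h import *
import pickle
T=r.get_calibration("top");S=r.get_calibration("scene");W=pickle.load(open("w5.pkl","rb"))
s=cv2.imread("pics/s5.png").astype(np.float32);t=cv2.imread("pics/t5.png").astype(np.float32);w=cv2.imread("pics/w5.png").astype(np.float32)
# pen in scene
x0,y0=316,142;a=cv2.resize(s[y0:175,x0:338],None,fx=8,fy=8,interpolation=cv2.INTER_CUBIC)
m=(a.min(2)>95).astype(np.uint8);cs,_=cv2.findContours(m,0,1);k=max(cs,key=cv2.contourArea)
ys,xs=np.nonzero(cv2.drawContours(np.zeros(m.shape,np.uint8),[k],-1,1,-1))
xs=xs/8+x0-.44;ys=ys/8+y0-.44
vv=np.arange(150,168,1.);uu=[xs[(abs(ys-v)<.5)].mean() for v in vv]
print("scene slope du/dv",np.polyfit(vv,uu,1),"tip v",ys.max())
wd=[np.ptp(xs[(abs(ys-v)<.5)]) for v in vv];print(np.round(wd,1))
tip=np.array([.49360,.17374,.12319]);ax=np.array([.0053,-.0015,1])
for L in(0,.02,.06): print(proj(S,tip+ax*L))
# cap in top
x0,y0=235,220;a=cv2.resize(t[y0:240,x0:256],None,fx=8,fy=8,interpolation=cv2.INTER_CUBIC);m=(a.min(2)>150).astype(np.uint8)
cs,_=cv2.findContours(m,0,1);k=max(cs,key=cv2.contourArea);print("cap",np.array(cv2.minEnclosingCircle(k)[0])/8+[x0-.44,y0-.44],cv2.contourArea(k)/64,cv2.boundingRect(k))
# wells
def wells(im,box,c,f=8,th=25):
    x0,y0,x1,y1=box; a=cv2.resize(im[y0:y1,x0:x1],None,fx=f,fy=f,interpolation=cv2.INTER_CUBIC)
    m=((a[:,:,2]-a[:,:,0])>th).astype(np.uint8)
    cs,h=cv2.findContours(m,cv2.RETR_CCOMP,cv2.CHAIN_APPROX_NONE)
    for k,cc in enumerate(cs):
        ar=cv2.contourArea(cc)
        if h[0][k][3]>=0 and ar>200:
            (u,v),(A,B),_=cv2.fitEllipse(cc);u=u/f+x0-.44;v=v/f+y0-.44
            print("well",round(u,2),round(v,2),round(A/f,2),round(B/f,2),ray(c,u,v,.06).round(4))
wells(w,(252,185,312,250),W,8,60)
wells(s,(308,168,366,216),S,8,25)
wells(s,(308,168,366,216),S,8,35)
```

```text
scene slope du/dv [-1.19125690e-01  3.46788306e+02] tip v 170.435
[4.6 4.9 5.  5.  5.  4.6 4.5 4.6 4.8 4.9 4.9 4.9 4.9 4.5 4.8 4.6 4.5 4.5]
[326.18713322 171.38986478]
[326.86102307 165.59542967]
[328.26142492 153.55408836]
cap [244.36230331 228.87363297] 13.7734375 (60, 60, 38, 32)
well 281.96 239.18 11.94 12.59 [0.4792 0.2131 0.06  ]
well 280.77 203.81 10.41 11.79 [0.4644 0.2498 0.06  ]
```

```bash
cat > go.py <<'E'
import sys
from plant import r
from h import *
AX=np.array([0,-.5,-.866])
def tip(st):
    R=Ro.from_quat(st["eef_rot"]).as_matrix();a=R@AX;return gp(st)-.119*a,a
def show(x,y,z,n,hand=0.0,k=None,head=110):
    st=r.get_state();log(st);t,a=tip(st);print("q",st["q"].round(2),"tip",t.round(4),"ax",a.round(3),"F",np.round(st["contact_force"],1))
    Rt=orient(head,30);rows(st,Rt,np.array([x,y,z+.119])+.019*Rt[:,2],n,hand,k or n)
if __name__=="__main__": show(*map(float,sys.argv[1:4]),int(sys.argv[4]))
E
python3 go.py .4939 .1762 .068 4
```

```text
q [ 0.54  1.08 -1.43  1.83  0.69  0.97 -0.66] tip [0.4936 0.1739 0.1232] ax [ 0.005 -0.002  1.   ] F [-0.1 -0.5 -0.2]
dist 0.0553 rot deg 0.36
[0.0, 0.2, 6.4, 12.2, -0.001, 0.001, -0.0],
[0.0, 0.2, 6.4, 12.2, -0.001, 0.001, -0.0],
[0.0, 0.2, 6.4, 12.2, -0.001, 0.001, -0.0],
[0.0, 0.2, 6.4, 12.2, -0.001, 0.001, -0.0],
```

Emit:
play_rows(
  increments=[
    [0,0.2,6.4,12.2,-0.001,0.001,0],
    [0,0.2,6.4,12.2,-0.001,0.001,0],
    [0,0.2,6.4,12.2,-0.001,0.001,0],
    [0,0.2,6.4,12.2,-0.001,0.001,0],
    [0,0,0,0,0,0,0],
    [0,0,0,0,0,0,0],
    [0,0,0,0,0,0,0],
    [0,0,0,0,0,0,0],
  ],
)

```text
clock: 11.6
tool_pos: [0.4905, 0.1853, 0.1663]
eef_rot: [0.951, 0.168, -0.046, -0.255]
contact_force: [0.3, 0.0, -1.0]
opening: 0.117
```

```bash
python3 go.py .4939 .1762 .04 5
```

```text
q [ 0.51  1.14 -1.35  1.87  0.79  0.87 -0.69] tip [0.4936 0.1763 0.0638] ax [0.001 0.001 1.   ] F [ 0.3  0.  -1. ]
dist 0.0238 rot deg 0.09
[0.0, 0.0, 2.4, 4.1, 0.0, 0.0, -0.0],
[0.0, 0.0, 2.4, 4.1, 0.0, 0.0, -0.0],
[0.0, 0.0, 2.4, 4.1, 0.0, 0.0, -0.0],
[0.0, 0.0, 2.4, 4.1, 0.0, 0.0, -0.0],
[0.0, 0.0, 2.4, 4.1, 0.0, 0.0, -0.0],
```

Aligned over the first well, nearest the tray. Lowering to just above the level of a filled floor.

Emit:
play_rows(
  increments=[
    [0,0,2.4,4.1,0,0,0],
    [0,0,2.4,4.1,0,0,0],
    [0,0,2.4,4.1,0,0,0],
    [0,0,2.4,4.1,0,0,0],
    [0,0,2.4,4.1,0,0,0],
    [0,0,0,0,0,0,0],
    [0,0,0,0,0,0,0],
    [0,0,0,0,0,0,0],
  ],
)

```text
clock: 12.6
tool_pos: [0.4907, 0.1851, 0.141]
eef_rot: [0.951, 0.168, -0.045, -0.255]
contact_force: [-0.3, -0.6, 0.0]
opening: 0.118
```

```bash
python3 go.py .4939 .1762 .029 7
```

```text
q [ 0.5   1.17 -1.31  1.89  0.83  0.83 -0.7 ] tip [0.4939 0.1761 0.0385] ax [0.001 0.001 1.   ] F [-0.3 -0.6  0. ]
dist 0.0095 rot deg 0.07
[0.0, -0.0, 0.7, 1.2, 0.0, 0.0, -0.0],
[0.0, -0.0, 0.7, 1.2, 0.0, 0.0, -0.0],
[0.0, -0.0, 0.7, 1.2, 0.0, 0.0, -0.0],
[0.0, -0.0, 0.7, 1.2, 0.0, 0.0, -0.0],
[0.0, -0.0, 0.7, 1.2, 0.0, 0.0, -0.0],
[0.0, -0.0, 0.7, 1.2, 0.0, 0.0, -0.0],
[0.0, -0.0, 0.7, 1.2, 0.0, 0.0, -0.0],
```

Tip at 38 mm with no contact. I'll feel downward in steps of about 1.4 mm.

Emit:
play_rows(
  increments=[
    [0,0,0.7,1.2,0,0,0],
    [0,0,0.7,1.2,0,0,0],
    [0,0,0.7,1.2,0,0,0],
    [0,0,0.7,1.2,0,0,0],
    [0,0,0.7,1.2,0,0,0],
    [0,0,0.7,1.2,0,0,0],
    [0,0,0.7,1.2,0,0,0],
    [0,0,0.7,1.2,0,0,0],
  ],
)

```text
clock: 13.6
tool_pos: [0.4909, 0.1851, 0.1294]
eef_rot: [0.951, 0.168, -0.045, -0.255]
contact_force: [0.7, 0.3, -0.8]
opening: 0.117
```

```bash
python3 go.py .4939 .1762 .015 7
```

```text
q [ 0.5   1.18 -1.3   1.89  0.85  0.82 -0.7 ] tip [0.4941 0.1761 0.0269] ax [0.    0.001 1.   ] F [ 0.7  0.3 -0.8]
dist 0.0119 rot deg 0.05
[0.0, -0.0, 0.8, 1.5, 0.0, 0.0, -0.0],
[0.0, -0.0, 0.8, 1.5, 0.0, 0.0, -0.0],
[0.0, -0.0, 0.8, 1.5, 0.0, 0.0, -0.0],
[0.0, -0.0, 0.8, 1.5, 0.0, 0.0, -0.0],
[0.0, -0.0, 0.8, 1.5, 0.0, 0.0, -0.0],
[0.0, -0.0, 0.8, 1.5, 0.0, 0.0, -0.0],
[0.0, -0.0, 0.8, 1.5, 0.0, 0.0, -0.0],
```

The tip is nominally at 27 mm, below a filled floor (32 mm), with no contact force. This may be the deep well, so I'll continue.

Emit:
play_rows(
  increments=[
    [0,0,0.7,1.2,0,0,0],
    [0,0,0.7,1.2,0,0,0],
    [0,0,0.7,1.2,0,0,0],
    [0,0,0.7,1.2,0,0,0],
    [0,0,0.7,1.2,0,0,0],
    [0,0,0.7,1.2,0,0,0],
    [0,0,0.7,1.2,0,0,0],
    [0,0,0,0,0,0,0],
  ],
)

```text
clock: 14.6
tool_pos: [0.4909, 0.185, 0.1189]
eef_rot: [0.951, 0.168, -0.045, -0.255]
contact_force: [0.7, 0.5, 0.2]
opening: 0.122
```

```bash
python3 go.py .4939 .1762 .008 6
python3 - <<'E'
from go import *
st=r.get_state();t,a=tip(st)
cv2.imwrite("pics/s6.png",r.snapshot("scene")[:,:,::-1]);s=cv2.imread("pics/s6.png")
S=r.get_calibration("scene");W=r.get_calibration("wrist");print("scene z=.06 pt",proj(S,[.494,.1762,.06]),proj(S,t+.145*a),"wrist cap",proj(W,t+.145*a))
cv2.imwrite("pics/s6c.png",cv2.resize(s[130:230,276:376],None,fx=6,fy=6,interpolation=cv2.INTER_CUBIC))
cv2.imwrite("pics/w6.png",r.snapshot("wrist")[:,:,::-1])
E
```

```text
q [ 0.49  1.2  -1.28  1.89  0.86  0.8  -0.71] tip [0.4941 0.176  0.0164] ax [0.001 0.001 1.   ] F [0.7 0.5 0.2]
dist 0.0084 rot deg 0.06
[0.0, -0.0, 0.7, 1.2, 0.0, 0.0, -0.0],
[0.0, -0.0, 0.7, 1.2, 0.0, 0.0, -0.0],
[0.0, -0.0, 0.7, 1.2, 0.0, 0.0, -0.0],
[0.0, -0.0, 0.7, 1.2, 0.0, 0.0, -0.0],
[0.0, -0.0, 0.7, 1.2, 0.0, 0.0, -0.0],
[0.0, -0.0, 0.7, 1.2, 0.0, 0.0, -0.0],
scene z=.06 pt [325.04674208 188.85251789] [328.41525898 160.19966903] wrist cap [283.21476108 282.5005447 ]
```

View pics/s6c.png

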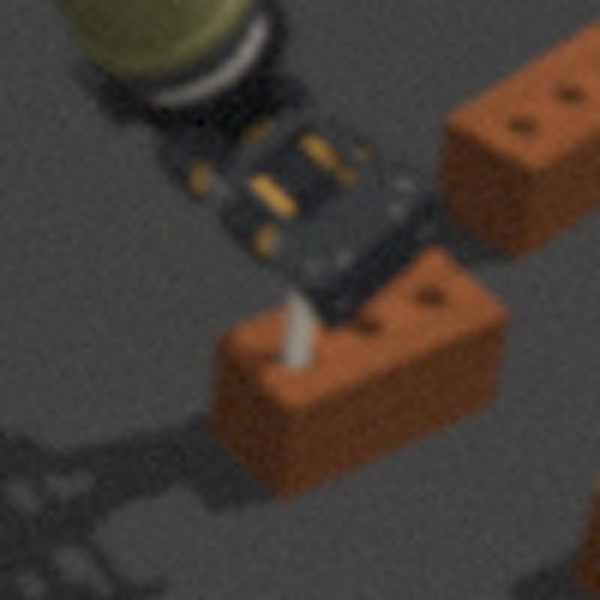

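View pics/w6.png

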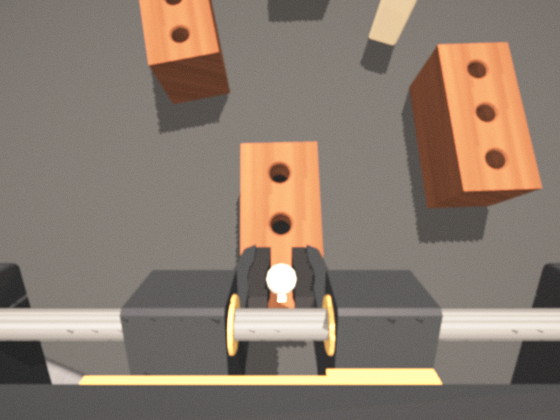

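The cap hasn't moved relative to the fingers (about (281,279) in the wrist view), so the pen hasn't slipped. In the scene view it goes into the well mouth at about (325.7,190.8). With the tip nominally at 16 mm and no force, this is the deep well. I'll go on down to the floor.

Emit:
play_rows(
  increments=[
    [0,0,0.5,0.9,0,0,0],
    [0,0,0.5,0.9,0,0,0],
    [0,0,0.5,0.9,0,0,0],
    [0,0,0.5,0.9,0,0,0],
    [0,0,0.5,0.9,0,0,0],
    [0,0,0.5,0.9,0,0,0],
    [0,0,0.5,0.9,0,0,0],
    [0,0,0,0,0,0,0],
  ],
)

```text
clock: 15.7
tool_pos: [0.491, 0.1852, 0.1115]
eef_rot: [0.951, 0.168, -0.045, -0.255]
contact_force: [-0.5, -0.7, 0.7]
opening: 0.123
```

```bash
python3 go.py .4939 .1762 .006 6
```

```text
q [ 0.49  1.21 -1.27  1.9   0.88  0.79 -0.71] tip [0.4942 0.1763 0.0089] ax [0.    0.001 1.   ] F [-0.5 -0.7  0.7]
dist 0.0029 rot deg 0.04
[0.0, -0.1, 0.2, 0.4, 0.0, 0.0, -0.0],
[0.0, -0.1, 0.2, 0.4, 0.0, 0.0, -0.0],
[0.0, -0.1, 0.2, 0.4, 0.0, 0.0, -0.0],
[0.0, -0.1, 0.2, 0.4, 0.0, 0.0, -0.0],
[0.0, -0.1, 0.2, 0.4, 0.0, 0.0, -0.0],
[0.0, -0.1, 0.2, 0.4, 0.0, 0.0, -0.0],
```

Emit:
play_rows(
  increments=[
    [0,0,0.3,0.5,0,0,0],
    [0,0,0.3,0.5,0,0,0],
    [0,0,0.3,0.5,0,0,0],
    [0,0,0.3,0.5,0,0,0],
    [0,0,0,0,0,0,0],
    [0,0,0,0,0,0,0],
    [0,0,0,0,0,0,0],
    [0,0,0,0,0,0,0],
  ],
)

```text
clock: 16.7
tool_pos: [0.4911, 0.1864, 0.1113]
eef_rot: [0.951, 0.168, -0.044, -0.256]
contact_force: [-0.0, -1.1, 4.7]
opening: 0.125
```

```bash
python3 go.py .4939 .1762 .004 6
```

```text
q [ 0.49  1.21 -1.27  1.9   0.88  0.79 -0.71] tip [0.4945 0.1777 0.0088] ax [-0.001 -0.002  1.   ] F [-0.  -1.1  4.7]
dist 0.0049 rot deg 0.14
[0.0, -0.1, 0.5, 0.6, -0.0, -0.0, 0.0],
[0.0, -0.1, 0.5, 0.6, -0.0, -0.0, 0.0],
[0.0, -0.1, 0.5, 0.6, -0.0, -0.0, 0.0],
[0.0, -0.1, 0.5, 0.6, -0.0, -0.0, 0.0],
[0.0, -0.1, 0.5, 0.6, -0.0, -0.0, 0.0],
[0.0, -0.1, 0.5, 0.6, -0.0, -0.0, 0.0],
```

Firm contact, 4.7 N upward, with the tip nominally at 9 mm. That matches the deep floor (10 mm). I'll release.

Emit:
play_rows(
  increments=[
    [0.2,0,0,0,0,0,0],
    [0.2,0,0,0,0,0,0],
    [0.4,0,0,0,0,0,0],
    [0.6,0,0,0,0,0,0],
    [0.6,0,0,0,0,0,0],
    [0.6,0,0,0,0,0,0],
    [0.6,0,0,0,0,0,0],
    [0.6,0,0,0,0,0,0],
  ],
)

```text
clock: 17.7
tool_pos: [0.4911, 0.1857, 0.1098]
eef_rot: [0.951, 0.168, -0.045, -0.255]
contact_force: [-0.4, -0.9, -0.2]
opening: 0.603
```

Run:
```python
from go import *
st=r.get_state();print(st["opening"],st["contact_force"],st["tool_pos"])
cv2.imwrite("pics/w7.png",r.snapshot("wrist")[:,:,::-1])
```

```text
0.6034449388664174 [-0.36718238 -0.94004613 -0.23739332] [0.49112608 0.18566114 0.10976858]
```

View pics/w7.png

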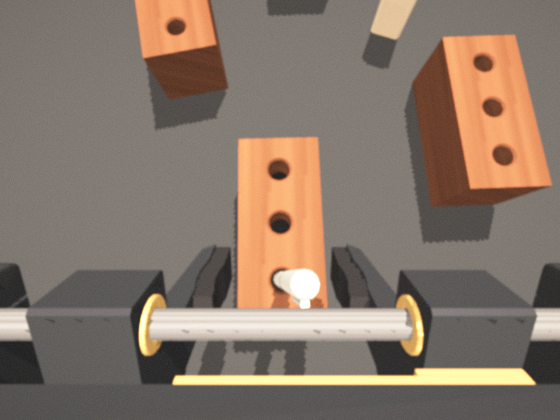

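The pen is free and leans a little to one side within the well's clearance: cap at (303,285), clear of both fingers. I'll open wider and back out along the tool axis.

Emit:
play_rows(
  increments=[
    [0.95,0,0,0,0,0,0],
    [0.95,0,0,0,0,0,0],
    [0.95,0,0,-5,0,0,0],
    [0.95,0,0,-12,0,0,0],
    [0.95,0,0,-25,0,0,0],
    [0.95,0,0,-40,0,0,0],
    [0.95,0,0,-40,0,0,0],
    [0.95,0,0,-20,0,0,0],
  ],
)

```text
clock: 18.75
tool_pos: [0.5157, 0.1161, 0.2387]
eef_rot: [0.951, 0.169, -0.045, -0.256]
contact_force: [1.1, 0.1, -0.6]
opening: 0.949
```

Run:
```python
from go import *
st=r.get_state();print(st["opening"],st["contact_force"],st["tool_pos"],st["q"].round(2))
for n in("scene","top","wrist"):
    im=r.snapshot(n)[:,:,::-1];cv2.imwrite(f"pics/{n}8.png",im)
s=cv2.imread("pics/scene8.png");cv2.imwrite("pics/s8c.png",cv2.resize(s[110:210,276:376],None,fx=6,fy=6,interpolation=cv2.INTER_CUBIC))
```

```text
0.9494399250767032 [ 1.12171493  0.11654569 -0.61579006] [0.51569881 0.11611374 0.23865148] [ 0.64  1.07 -1.42  1.74  0.62  1.07 -0.49]
```

View pics/s8c.png

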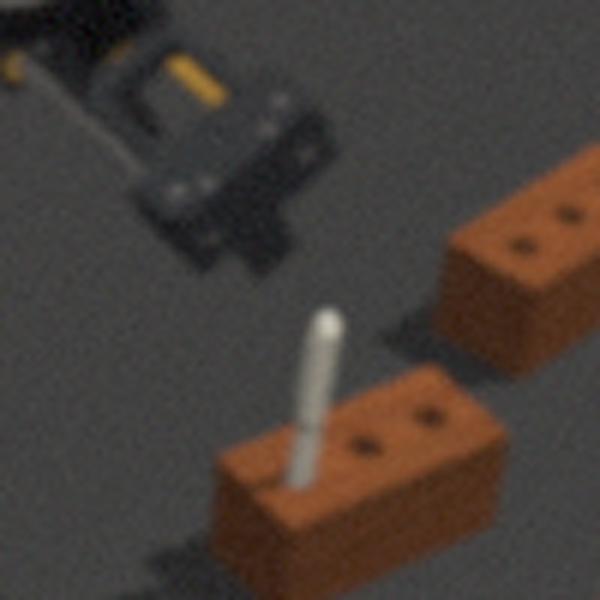

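View pics/top8.png

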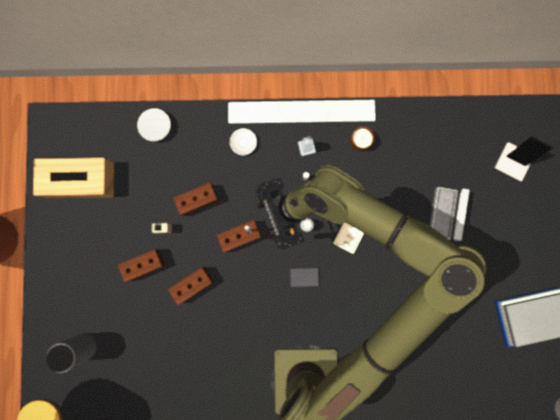

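View pics/wrist8.png

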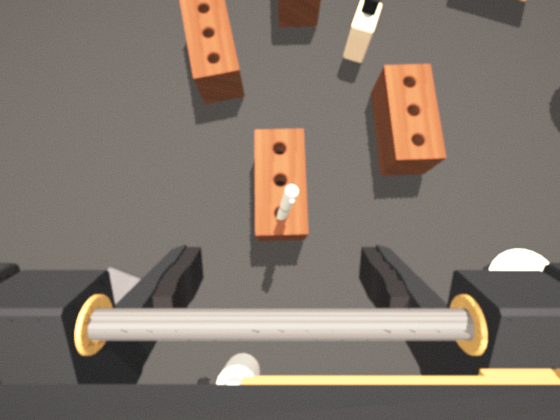

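Run:
```python
from plant import r
from h import *
T=r.get_calibration("top");S=r.get_calibration("scene");W=r.get_calibration("wrist")
t=cv2.imread("pics/top8.png").astype(np.float32);w=cv2.imread("pics/wrist8.png").astype(np.float32);s=cv2.imread("pics/scene8.png").astype(np.float32)
def blob(im,box,th):
    x0,y0,x1,y1=box;a=cv2.resize(im[y0:y1,x0:x1],None,fx=8,fy=8,interpolation=cv2.INTER_CUBIC);m=(a.min(2)>th).astype(np.uint8)
    cs,_=cv2.findContours(m,0,1);k=max(cs,key=cv2.contourArea);c,rr=cv2.minEnclosingCircle(k);return np.array(c)/8+[x0-.44,y0-.44],rr/8
ct,rt=blob(t,(240,222,256,236),120);cw,rw=blob(w,(282,182,300,200),225);cc,rc=blob(s,(322,158,338,172),165);print(ct,rt,cw,rw,cc,rc)
for nm,A,B in(("wt",[W,T],[cw,ct]),("ws",[W,S],[cw,cc]),("wts",[W,T,S],[cw,ct,cc])):
    p=tri(A,B);d=np.hypot(p[0]-.494,p[1]-.1762);print(nm,p.round(4),"lean deg ~",np.degrees(np.arctan2(d,p[2]-.01)))
for z in (.155,.177):
    for nm,c,uv in(("w",W,cw),("t",T,ct),("s",S,cc)):print(z,nm,ray(c,*uv,z).round(4))
```

```text
[246.50642878 227.40285736] 2.6215016841888428 [291.4975     191.64150005] 8.165797233581543 [330.31  163.685] 1.4252318143844604
wt [0.5017 0.178  0.1554] lean deg ~ 3.1187892309737766
ws [0.5014 0.179  0.1546] lean deg ~ 3.1242474508601243
wts [0.5018 0.1786 0.1551] lean deg ~ 3.231106988873929
0.155 w [0.5013 0.1779 0.155 ]
0.155 t [0.5021 0.1782 0.155 ]
0.155 s [0.5017 0.1798 0.155 ]
0.177 w [0.5027 0.1718 0.177 ]
0.177 t [0.5013 0.1763 0.177 ]
0.177 s [0.5283 0.17   0.177 ]
```

Three views agree: the cap end is at z = 0.155 m, where the deep floor puts it (a filled well would give 0.177), and the lean is about 3°. In the top view the bystanders are at their starting pixels. Handing in.

Run:
```python
from plant import r
print(r.finish_job(), r.get_state()["clock"])
```

```text
the job is handed in; nothing more can be done
the job is handed in; nothing more can be done
```

The pen is standing tip down in the deep well of the rightmost block, let go, and the job is handed in at about 19 s of the 51 s. No verdict was reported.

- **Pick and carry:** I gripped the pen near its cap and carried it to the block. The first hand direction ran joint 6 into its lower limit, so I turned the hand about 90° to get the pen upright.
- **Finding the well:** I lowered it into the well nearest the tray. There was no contact force at the filled-floor level (32 mm). Contact came with the tip nominally at 9 mm, 4.7 N upward, which matches the deep floor, so I didn't need to try the other two wells.
- **Final checks:** Three camera views put the cap end at about z = 0.155 m, where the deep floor should put it; a filled well would give 0.177 m. The pen leans about 3°, within the 9° limit. The hand had backed well clear and felt only noise-level force. The bystanders sat at their starting positions in the top view, checked by eye only.
- **One disagreement:** The cap's predicted position in the wrist camera was off by 3–4 pixels in one check. The pen had not moved between the fingers, so I put it down to calibration error.

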